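Pack the small column-change kit into its tray

ROBOT

A 7-joint arm with a two-finger parallel gripper is mounted at the origin on a cart in front of the work surface, level with it; the furniture and walls round the work are solid. World frame = base frame: x ahead of the robot, y to its left, z up, the work surface at z = 0. Lengths are in m, angles in rad, forces in N, time in s.
With the tool pointing down it reaches from about 0.425 to 0.975 m from the base axis. Payload 16.7 kg.
Tool frame: the origin (TCP) lies midway between the tips of the shut fingers; the grasp point (between the pads) lies 19 mm behind it (manip.grip_point_offset is the distance from the TCP to the grasp point, in m); z points along the fingers, y is the line along which they close (so a half turn about z gives the same grasp; the last joint's range is limited). The gripper opens to 85 mm and grips with 20 to 120 N. Pads are 22 mm wide; open, the fingers measure 114 mm over their backs; the gripper's body (76 mm by 85 mm) begins 54 mm behind the grasp point. The pads swing forward as they close: fully open they stand 13 mm farther back than shut.
Start: joints at [-1.363, 0.426, 0.074, 1.606, -0.034, 1.111, -0.067], TCP at [0.236, 0.632, 0.231] pointing down, gripper open.
Joint ranges: [-2.85, 2.85], [-0.5, 2.14], [-1.23, 1.37], [0.21, 2.46], [-1.02, 4.16], [0.16, 2.05], [-2.73, 2.73]. Speed limits (rad/s): [1.89, 1.89, 2.39, 2.39, 3.01, 3.01, 3.01].

INTERFACE

Orientations are given as a rotation vector (axis times angle).
In Python, from bench import readout, eyes, manip gives the robot as it stands. The module is installed in compiled form; this text tells all that it offers.
- The arm moves only by the tool drive_tool, never from a script. Its argument "plan" is text: rows parted by semicolons, each of 5 numbers parted by spaces: the finger opening in mm, from 0 to 85.4, then the shift along the world's x, y, z in units of 30 mm (1.0 is 30 mm), then the turn about the world's z in units of 6 degrees (1.0 is 6 degrees). In form: jaw tx ty tz twist; .... A call has 1 to 20 rows; each row shifts and turns the commanded pose from where the row before left it; what a row does not reach is not made up. A row lasts 1/12 s, in which the tool goes at most 41.7 mm and 7.16 degrees, less where a joint would pass 70% of its speed; a pose out of reach is approached as far as the arm can. A call is refused whole if a number of a shift passes 1 or a number of a turn 1, either way. A call with a gripper value outside its range is refused whole. The fingers move at their own pace and stop on an object; "force" is the grip in N (left out, the last holds). Time passes only in rows, so rows that do not move let the fingers close. It gives the time, the measured TCP pose, the force, the opening and the grip force at its end, in the units of the state.
- readout.state(): the state, without advancing time (a new reading comes with each control period).
- eyes.grab_frame(name): name is "side" or "top"; returns a dict with "color" (400x640x3 uint8, red, green, blue), "fx", "fy", "cx", "cy" (pixels), "rvec" (rotation vector, rad) and "tvec" (3), from world to camera coordinates, as OpenCV has them. Camera axes: x right, y down, z forward; pixel columns grow to the right and rows downward; lengths in m; the calibration is good to about 2 mm. A picture is of the moment at which its call begins. There is no depth.
- manip.finish_job(): hands the job in; it is judged then, once.
The state is a dict: "time": time; "q": joint angles; "joint_velocities": joint speeds; "joint_efforts": joint torques, N m; "tcp_pos": TCP position; "eef_rot": TCP orientation; "ft_force": force on the tool from outside, world axes, zero at the start; "ft_torque": the same for the moment, N m; "finger_gap": finger opening in m; "finger_force": force on a finger pad.
Only numpy, scipy, OpenCV 4.12 (cv2) and the standard library are available. Lean on these libraries where they do the work, as an engineer would, in place of code of your own. Each camera call takes 0.05 s, during which the arm holds its last target. There are 200 camera calls.

TASK

Pack the small column-change kit into the aluminium kit tray, whose three inserts stand in any order: lay the short steel column centred in both V-blocks, lay the yellow tube cutter flat along the narrow ledge, centred between its end stops, and stand the small brown bottle upright in the middle of the round ring. The longer column and the big brown bottle do not belong to the kit: leave them where they are.

Things in the scene. Friction and masses are not known exactly. Their poses are not given: they have to be found in the camera images.
- short_column_mid (a point): Short steel column, 122 mm long, lying on the bench: round tube 11 mm thick, hexagonal ends 16 mm across that begin 38 mm either side of the middle, orange plugs; 100 g. This point: middle of the tube on its axis, about 8.5 mm above the bench. y runs along the tube; it may be turned about y. Grip it between the hexagonal ends.
- pipe_cutter: Yellow tube cutter, a flat block 66 mm long, 32 mm wide, 16 mm high, lying flat; 60 g. Origin: centre of its underside; y along its length, z up.
- small_bottle: Small brown bottle with white cap, 38 mm in diameter, 62 mm high, standing; straight body to about 40 mm, then a shoulder, cap 23 mm in diameter from 52 mm up; 50 g. Origin: centre of its underside, z up.
- column_cradle: Black insert with two white V-blocks. Fixed on the kit tray, inserts 72 mm apart in y. Base 96 x 66 x 4 mm; origin: centre of underside, 5 mm over the bench, x along the 96 mm side, z up. V-blocks at x = -25 and +25 mm, 8 mm thick, 32 mm wide, sides at 45 degrees; V bottom 14 mm, tops 31 mm above the origin. Column seated: along x, axis 22 mm above the origin, hexagons outside.
- cutter_ledge: Black insert with a narrow white ledge. Fixed on the kit tray, inserts 72 mm apart in y. Base 96 x 66 x 4 mm; origin: centre of underside, 5 mm over the bench, x along the 96 mm side, z up. Ledge along x in the middle: 94 mm long, 24 mm wide, top 14 mm above the origin, with an end stop 6 mm higher at each end, inner faces at x = -42 and +42 mm. The cutter lies along x, overhanging both sides.
- bottle_ring: Black insert with a round white open ring (bottle ring). Fixed on the kit tray, inserts 72 mm apart in y. Base 96 x 66 x 4 mm; origin: centre of underside, 5 mm over the bench, x along the 96 mm side, z up. Ring in its middle: inner diameter 58 mm, wall 3 mm, rim 22 mm and inner floor 6 mm above the origin. The bottle stands in it.
- long_column: Long steel column that stays: 172 mm long, same thickness as the short one, with blue end plugs. Origin: centre of its underside; y along its length.
- big_bottle: Big brown bottle with black cap that stays: 62 mm in diameter, 120 mm high. Origin: centre of its underside. (Also near the work and not listed: the fixed syringe pump in the middle of the bench, 170 mm high, and the tall instrument stack behind it to the left; carry things clear of both.)

How it is judged:
By the outcome, as a careful person would: the job done as asked, in the order asked, and still so for the second after the job is handed in, with the robot touching nothing.
It also fails if it takes over 96 s, if anything falls off the work surface, if the arm or the gripper's body presses on something with over 40 N, if the wrist force passes 120 N, or if a joint passes its speed limit or range.

## Working session

There is one attempt and no reset: what is moved stays moved. The work goes in short steps, Python scripts to look and compute and a tool call to move; the robot and the scene stay as the last step left them, time stands still between calls to the robot, and variables do not carry over. Pictures are saved under pics/ and viewed, at most 14 in all, crops included, and the job is handed in when it is done.

Besides the shell and the picture viewer there is one more tool, called after ">>>" as name(argument=value, ...), one argument or row to a line, values as JSON. drive_tool: Moves the arm, as the interface text tells. Its arguments: {"type":"object","properties":{"plan":{"type":"string"},"force":{"type":"number"}},"required":["plan"]}

```bash
mkdir -p pics
python3 - <<'E'
from bench import readout, eyes, manip
import cv2,numpy as np
for n in("top","side"):
    f=eyes.grab_frame(n); cv2.imwrite(f"pics/{n}0.png",f["color"][:,:,::-1])
    R=cv2.Rodrigues(np.array(f["rvec"]))[0]; print(n,f["fx"],f["fy"],f["cx"],f["cy"],(-R.T@np.array(f["tvec"]).ravel()).round(3),R.round(3).tolist())
s=readout.state();print(s, manip.grip_point_offset)
E
```

```text
top 431.7694866757275 431.7694866757275 316.04674464618427 201.05756774268403 [ 0.414 -0.101  1.221] [[0.002, -1.0, -0.004], [-0.995, -0.001, -0.1], [0.1, 0.004, -0.995]]
side 424.27730971766357 424.27730971766357 322.99180880712527 199.91918503407922 [ 0.399 -0.91   0.652] [[0.983, -0.184, 0.006], [-0.104, -0.581, -0.808], [0.152, 0.793, -0.59]]
{'time': 0.1, 'q': array([-1.36352745,  0.42666927,  0.07383783,  1.60652503, -0.03411314,
        1.11078218, -0.06708462]), 'joint_velocities': array([-0.00051394, -0.00177354,  0.00282942, -0.00247586, -0.00083281,
        0.00023463, -0.00061325]), 'joint_efforts': array([ 7.41234748e-03, -9.51545763e+01,  3.77156004e+00, -4.64408255e+01,
        1.98179588e-02,  6.47266716e-03,  4.29747161e-05]), 'tcp_pos': array([0.23562954, 0.63216013, 0.23068822]), 'eef_rot': array([-5.57430911e-01, -3.09160083e+00,  1.75371251e-03]), 'ft_force': array([ 0.28749926, -0.2098078 , -0.0642239 ]), 'ft_torque': array([-0.00478086, -0.06208646,  0.03517393]), 'finger_force': 0.0, 'finger_gap': 0.08563154384422254} 0.0187
```

View pics/top0.png

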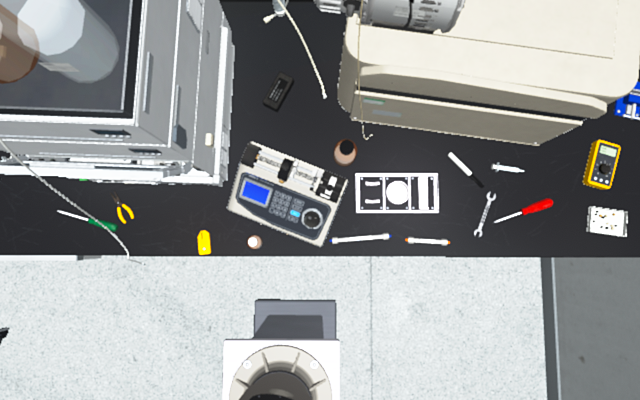

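View pics/side0.png

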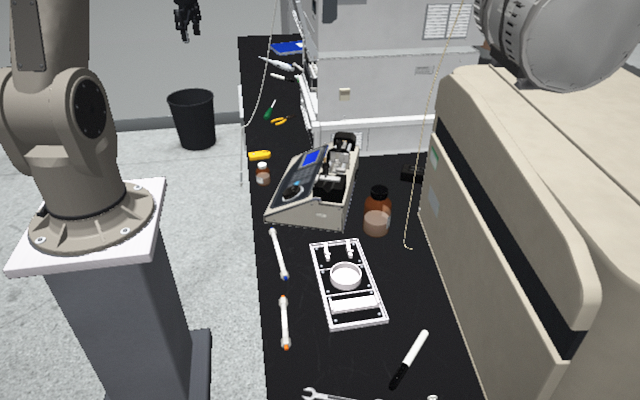

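```bash
cat > h.py <<'E'
import cv2,numpy as np
from bench import readout,eyes,manip
def grab(n):
    f=eyes.grab_frame(n); f["K"]=np.array([[f["fx"],0,f["cx"]],[0,f["fy"],f["cy"]],[0,0,1.]])
    f["R"]=cv2.Rodrigues(np.array(f["rvec"]))[0]; f["t"]=np.array(f["tvec"]).ravel(); f["C"]=-f["R"].T@f["t"]
    f["hsv"]=cv2.cvtColor(f["color"],cv2.COLOR_RGB2HSV); return f
def ray(f,p):
    d=f["R"].T@np.linalg.inv(f["K"])@np.array([p[0],p[1],1.]); return d/np.linalg.norm(d)
def onz(f,p,z):
    d=ray(f,p); return f["C"]+d*(z-f["C"][2])/d[2]
def proj(f,X): 
    return cv2.projectPoints(np.array(X,float).reshape(-1,3),np.array(f["rvec"],float),np.array(f["tvec"],float),f["K"],None)[0].reshape(-1,2)
def tri(f,p,g,q):
    a,b=ray(f,p),ray(g,q); s=np.linalg.lstsq(np.c_[a,-b],g["C"]-f["C"],rcond=None)[0]
    A=f["C"]+s[0]*a;B=g["C"]+s[1]*b; return (A+B)/2,np.linalg.norm(A-B)
def blobs(f,lo,hi,box,amin=4):
    x0,y0,x1,y1=box; m=np.zeros(f["hsv"].shape[:2],np.uint8); m[y0:y1,x0:x1]=cv2.inRange(f["hsv"],lo,hi)[y0:y1,x0:x1]
    n,l,s,c=cv2.connectedComponentsWithStats(m); return [(c[i].round(2),int(s[i,4]),s[i,:4].tolist()) for i in range(1,n) if s[i,4]>=amin],m
def crop(f,box,k,name):
    x0,y0,x1,y1=box; cv2.imwrite(name,cv2.resize(f["color"][y0:y1,x0:x1,::-1],None,fx=k,fy=k,interpolation=cv2.INTER_CUBIC))
E
python3 - <<'E'
from h import *
t=grab("top");s=grab("side")
crop(t,(180,160,450,260),2.9,"pics/t1.png"); 
a=cv2.resize(s["color"][225:355,250:400],None,fx=4,fy=4,interpolation=cv2.INTER_CUBIC)
cv2.imwrite("pics/s1.png",a[:,:,::-1])
for f,n,bc,by,bb in((t,"top",(400,225,460,255),(190,220,220,260),(240,225,270,255)),(s,"side",(270,285,300,360),(240,140,280,170),(250,155,275,190))):
    print(n,"orange",blobs(f,(3,120,120),(20,255,255),bc,1)[0])
    print("yellow",blobs(f,(20,120,120),(35,255,255),by)[0])
    print("white",blobs(f,(0,0,150),(180,60,255),bb)[0])
    print("blue",blobs(f,(100,120,60),(130,255,255),(325,225,400,250) if n=="top" else (265,225,295,285),1)[0])
E
```

```text
top orange [(array([406.09, 239.36]), 11, [405, 238, 3, 4]), (array([448.83, 242.  ]), 6, [448, 241, 3, 3])]
yellow [(array([203.67, 242.41]), 280, [197, 230, 14, 25])]
white [(array([268.25, 225.25]), 4, [267, 225, 3, 2]), (array([252.4, 241.5]), 86, [248, 237, 10, 10]), (array([259.25, 245.5 ]), 4, [258, 244, 3, 4])]
blue [(array([390. , 235.5]), 8, [389, 234, 3, 4]), (array([330.12, 240.12]), 8, [329, 239, 3, 3])]
side orange [(array([282.29, 295.43]), 7, [281, 295, 4, 2]), (array([285.73, 347.05]), 22, [284, 345, 5, 5])]
yellow [(array([258.99, 154.66]), 186, [248, 150, 23, 11])]
white [(array([261.58, 164.44]), 48, [257, 162, 10, 7]), (array([261.51, 178.08]), 59, [257, 174, 12, 10])]
blue [(array([271., 227.]), 3, [270, 227, 3, 1]), (array([285.33, 278.17]), 12, [284, 276, 4, 5])]
```

View pics/t1.png

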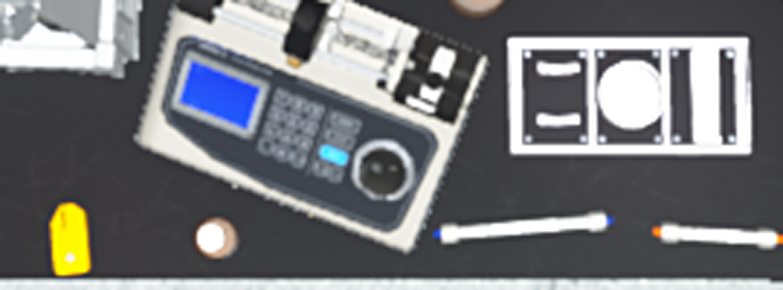

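View pics/s1.png

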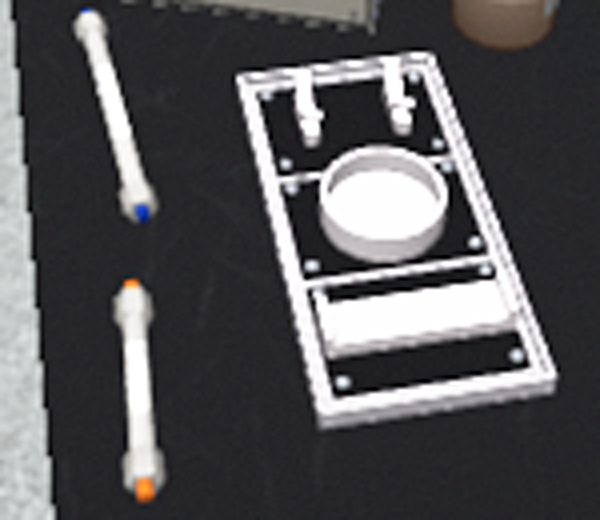

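Run:
```python
from h import *
t=grab("top");s=grab("side")
P=lambda *a:print(*[x.round(4) if hasattr(x,'round') else x for x in a])
for n,a,b,c,d in(("short",(406.09,239.36),(448.83,242),(282.29,295.43),(285.73,347.05)),("long",(330.12,240.12),(390,235.5),(271,227),(285.33,278.17))):
    A=onz(t,a,.0085);B=onz(t,b,.0085);P(n,A,B,(A+B)/2,np.linalg.norm(A-B)); P(tri(t,a,s,c)); P(tri(t,b,s,d))
P("cap",onz(t,(252.4,241.5),.062),tri(t,(252.4,241.5),s,(261.58,164.44)))
_,m=blobs(t,(20,120,120),(35,255,255),(190,220,220,260))
r=cv2.minAreaRect(cv2.findNonZero(m));P("cutter",r,onz(t,(203.67,242.41),.016),tri(t,(203.67,242.41),s,(258.99,154.66)))
box=cv2.boxPoints(r);P([onz(t,b,.016).round(4) for b in box])
# vertical extents along image y
# tray
for f,n,bx in((t,"top",(350,168,445,218)),(s,"side",(305,232,395,335))):
    x0,y0,x1,y1=bx
    m=np.zeros((400,640),np.uint8); m[y0:y1,x0:x1]=(f["hsv"][y0:y1,x0:x1,2]>120)*255
    cs,h=cv2.findContours(m,cv2.RETR_CCOMP,cv2.CHAIN_APPROX_NONE)
    for i,c in enumerate(cs):
        if cv2.contourArea(c)>60:
            r=cv2.minAreaRect(c); q=cv2.boxPoints(r); z=.008 if h[0][i][3]<0 else .009
            X=np.array([onz(f,p,z) for p in q]); e=[np.linalg.norm(X[0]-X[1]),np.linalg.norm(X[1]-X[2])]
            d=(X[1]-X[0]) if e[0]>e[1] else X[2]-X[1]
            P(n,"outer" if h[0][i][3]<0 else "hole",np.array(r[0]),np.array(r[1]),X.mean(0),np.array(e),"ang",np.degrees(np.arctan2(d[1],d[0])))
```

```text
short [ 0.4284 -0.3477  0.0085] [ 0.4213 -0.4668  0.0085] [ 0.4249 -0.4072  0.0085] 0.1193
(array([ 0.42809385, -0.34685245,  0.01244005]), np.float64(0.0006120480545327219))
(array([ 0.42119059, -0.46494767,  0.01458209]), np.float64(0.00017887722407211059))
long [ 0.4259 -0.1353  0.0085] [ 0.4391 -0.3029  0.0085] [ 0.4325 -0.2191  0.0085] 0.1681
(array([ 0.42500808, -0.13515932,  0.01298757]), np.float64(0.001791078716690591))
(array([ 0.43892935, -0.30225556,  0.01221181]), np.float64(0.00024129613661364466))
cap [0.4214 0.0741 0.062 ] (array([0.42076684, 0.07456232, 0.05886316]), np.float64(0.0012652084000968238))
cutter ((203.53822326660156, 241.99705505371094), (24.312789916992188, 12.424833297729492), 85.60128784179688) [0.4189 0.2166 0.016 ] (array([0.41854846, 0.21906034, 0.00677208]), np.float64(0.0007646099541659817))
[array([0.4523, 0.2378, 0.016 ]), array([0.4551, 0.2033, 0.016 ]), array([0.3879, 0.1963, 0.016 ]), array([0.3852, 0.2307, 0.016 ])]
top outer [396.5 193. ] [40. 83.] [ 0.5592 -0.3231  0.008 ] [0.2356 0.1139] ang -89.934
top hole [395.9092 204.1018] [24.0907 
[... 256 characters left out ...]
 ang -179.3531
top hole [395.6335 180.4508] [11.2267 23.3422] [ 0.5947 -0.3211  0.009 ] [0.0664 0.032 ] ang -79.0591
top hole [370.5 192.5] [23. 33.] [ 0.5604 -0.2496  0.009 ] [0.0939 0.0652] ang -0.462
side outer [348.8124 282.5798] [95.1635 60.5037] [ 0.5667 -0.318   0.008 ] [0.1461 0.2657] ang -96.4696
side hole [356.1457 315.4783] [12.311  51.8746] [ 0.5592 -0.4168  0.009 ] [0.1004 0.0287] ang 0.1294
side hole [352.02 295.14] [ 5.9397 44.4063] [ 0.5633 -0.3675  0.009 ] [0.0896 0.0152] ang 0.1668
side hole [345.48 279.36] [26.3044 50.6288] [ 0.5603 -0.3232  0.009 ] [0.1092 0.0734] ang 0.93
side hole [337.8429 255.369 ] [23.4692 46.5806] [ 0.5599 -0.2514  0.009 ] [0.1068 0.0743] ang 1.3705
```

>>> drive_tool(
  plan="40 0.4 -0.96 0.1 -0.8; 40 0.4 -0.96 0.1 -0.8; 40 0.4 -0.96 0.1 -0.8; 40 0.4 -0.96 0.1 -0.8; 40 0.4 -0.96 0.1 -0.8; 40 0.4 -0.96 0.1 -0.8; 40 0.4 -0.96 0.1 -0.8; 40 0.4 -0.96 0.1 -0.8; 40 0.4 -0.96 0.1 -0.8; 40 0.4 -0.96 0.1 -0.8; 40 0.4 -0.96 0.1 -0.8; 40 0.4 -0.96 0.1 -0.8; 40 0.4 -0.96 0.1 -0.8; 40 0.4 -0.96 0.1 -0.8; 40 0.4 -0.96 0.1 -0.8; 40 0.2 -1 0 0; 40 0.2 -1 0 0; 40 0 -1 0 0; 40 0 -1 0 0; 40 0 -1 0 0",
  force=40,
)

```text
time: 1.97
tcp_pos: [0.4276, 0.0489, 0.2764]
eef_rot: [-2.268, -2.173, -0.001]
ft_force: [1.2, -0.9, 0.0]
finger_gap: 0.0399
finger_force: 0.0
```

>>> drive_tool(
  plan="40 0 -0.95 0 0; 40 0 -0.95 0 0; 40 0 -0.95 0 0; 40 0 -0.95 0 0; 40 0 -0.95 0 0; 40 0 -0.95 0 0; 40 0 -0.95 0 0; 40 0 -0.95 0 0; 40 0 -0.95 0 0; 40 0 -0.95 0 0; 40 0 -0.95 0 0; 40 0 -0.95 -0.5 0; 40 -0.1 -0.95 -1 -0.17; 40 0 -0.95 -1 0; 40 0 -0.95 -1 0; 40 0 -0.95 -1 0; 40 0 0 -1 0; 40 0 0 -0.5 0; 40 0 0 0 0",
)

```text
time: 3.55
tcp_pos: [0.4231, -0.4032, 0.0949]
eef_rot: [-2.285, -2.149, 0.003]
ft_force: [-0.2, 1.4, 0.2]
finger_gap: 0.0398
finger_force: 0.0
```

Run:
```python
from h import *
s=grab("side");t=grab("top"); st=readout.state(); print(st["tcp_pos"],st["q"])
print(proj(s,st["tcp_pos"]))
a=np.hstack([cv2.resize(s["color"][210:370,220:400],None,fx=2.2,fy=2.2),cv2.resize(t["color"][140:300,360:540],None,fx=2.2,fy=2.2)])
cv2.imwrite("pics/a2.png",a[:,:,::-1])
```

```text
[ 0.42477201 -0.40399615  0.09842662] [ 0.04072392  0.57470212  0.81759665  1.95571718 -0.55517667  0.85061328
  1.09903593]
[[281.59233148 287.18273894]]
```

View pics/a2.png

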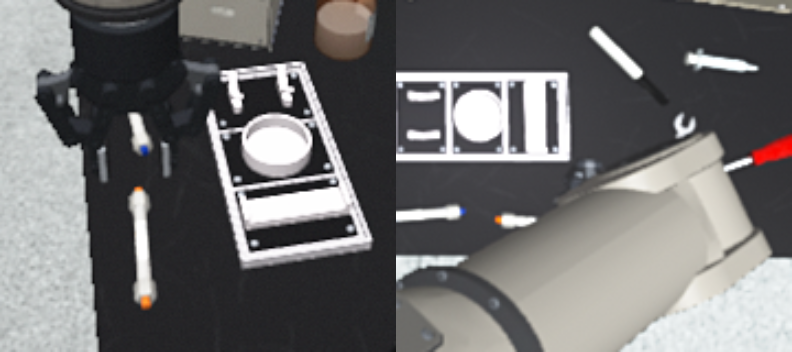

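>>> drive_tool(
  plan="40 0 -0.1 -0.8 0; 40 0 0 -0.8 0; 40 0 0 -0.6 0; 40 0 0 -0.5 0; 40 0 0 -0.4 0; 40 0 0 0 0; 40 0 0 0 0; 25 0 0 0 0; 15 0 0 0 0; 5 0 0 0 0; 5 0 0 0 0; 5 0 0 0 0; 5 0 0 0 0; 5 0 0 0 0",
  force=40,
)

```text
time: 4.82
tcp_pos: [0.4255, -0.4072, 0.0061]
eef_rot: [2.286, 2.153, 0.001]
ft_force: [-0.3, 1.4, 8.2]
finger_gap: 0.009
finger_force: 40.0
```

>>> drive_tool(
  plan="5 0 0 0.3 0; 5 0 0 0.8 0; 5 0 0 0.9 0; 5 0 0 1 0; 5 0 0 0 0; 5 0 0 0 0",
)

```text
time: 5.32
tcp_pos: [0.4258, -0.4072, 0.097]
eef_rot: [2.285, 2.152, 0.002]
ft_force: [0.1, 0.8, -1.7]
finger_gap: 0.0089
finger_force: 39.3
```

Run:
```python
from h import *
s=grab("side"); st=readout.state(); print(st["tcp_pos"],st["ft_force"],st["finger_gap"])
print(proj(s,st["tcp_pos"]))
print(blobs(s,(3,120,120),(20,255,255),(240,220,330,360),1)[0])
crop(s,(220,210,400,370),3,"pics/s3.png")
```

```text
[ 0.4253442  -0.40660618  0.09574627] [ 0.40161073  0.22900601 -2.02805648] 0.008868926538994057
[[282.1645752  289.33045009]]
[(array([280.5, 262. ]), 4, [279, 262, 4, 1]), (array([284.39, 312.78]), 23, [282, 310, 5, 6])]
```

View pics/s3.png

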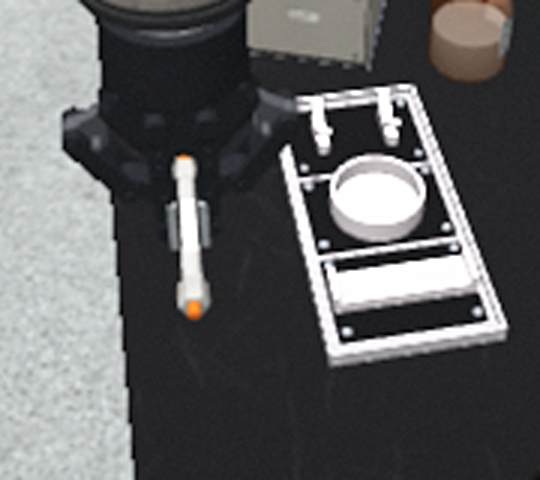

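Run:
```python
from h import *
s=grab("side"); st=readout.state(); print(st["tcp_pos"])
m=blobs(s,(3,110,100),(22,255,255),(240,220,330,360),1)[0]; print(m)
for b,y in((m[0][0],-.4066+.0597),(m[-1][0],-.4066-.0597)):
    d=ray(s,b); print((s["C"]+d*(y-s["C"][1])/d[1]).round(4))
```

```text
[ 0.42499165 -0.40630808  0.09497501]
[(array([280.5, 262. ]), 4, [279, 262, 4, 1]), (array([284. , 313.5]), 26, [282, 311, 5, 6])]
[ 0.4291 -0.3469  0.1028]
[ 0.4223 -0.4663  0.1051]
```

Run:
```python
from h import *
s=grab("side");t=grab("top")
for p in((343,231.5),(323,228),(267,221)): print("side z0",onz(s,p,0).round(3))
for z in (0,.05,.1,.17): print(z,[onz(t,p,z).round(3)[:2] for p in((348,179),(321,246))])
crop(s,(250,120,400,260),4,"pics/s4.png")
```

```text
side z0 [ 0.591 -0.166  0.   ]
side z0 [ 0.546 -0.145  0.   ]
side z0 [ 0.417 -0.095  0.   ]
0 [array([ 0.6  , -0.187]), array([ 0.41, -0.11])]
0.05 [array([ 0.592, -0.183]), array([ 0.41, -0.11])]
0.1 [array([ 0.585, -0.18 ]), array([ 0.41 , -0.109])]
0.17 [array([ 0.574, -0.175]), array([ 0.41 , -0.109])]
```

View pics/s4.png

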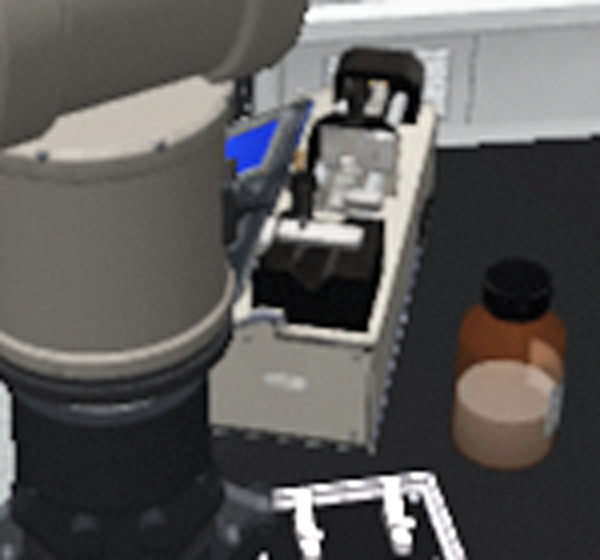

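>>> drive_tool(
  plan="5 0.3 0.35 0.1 -0.96; 5 0.3 0.35 0.1 -0.96; 5 0.3 0.35 0.1 -0.96; 5 0.3 0.35 0 -0.96; 5 0.3 0.35 0 -0.96; 5 0.3 0.35 0 -0.96; 5 0.3 0.35 0 -0.96; 5 0.3 0.35 0 -0.96; 5 0.3 0.35 0 -0.96; 5 0.3 0.35 0 -0.96; 5 0.3 0.35 0 -0.96; 5 0.3 0.35 0 -0.96; 5 0.3 0.35 0 -0.96; 5 0.3 0.35 0 -0.96; 5 0.3 0.35 0 -0.96; 5 0 0 0 0; 5 0 0 0 0; 5 0 0 0 0",
)

```text
time: 7.02
tcp_pos: [0.5592, -0.2498, 0.1036]
eef_rot: [3.141, 0.007, -0.002]
ft_force: [-0.7, -0.5, -1.9]
finger_gap: 0.0089
finger_force: 39.3
```

Run:
```python
from h import *
s=grab("side");t=grab("top"); st=readout.state(); r=st["eef_rot"]; print(st["tcp_pos"],2*np.degrees(np.arctan2(r[1],r[0]))-90,st["q"])
a=np.hstack([cv2.resize(s["color"][190:350,240:420],None,fx=2.2,fy=2.2),cv2.resize(t["color"][120:280,310:490],None,fx=2.2,fy=2.2)])
cv2.imwrite("pics/a5.png",a[:,:,::-1])
print(blobs(s,(3,110,100),(22,255,255),(290,200,390,300),2)[0],blobs(t,(3,110,100),(22,255,255),(340,150,420,230),2)[0])
```

```text
[ 0.55925683 -0.2500598   0.10403452] -449.8253819556093 [-0.46673566  0.83933666  1.19097582  1.90018861 -0.90476177  1.07358921
 -0.45655703]
[(array([378.52, 205.58]), 176, [367, 200, 23, 15]), (array([367.5 , 216.33]), 12, [366, 215, 4, 4]), (array([312.17, 222.08]), 12, [310, 221, 5, 3])] [(array([376., 209.]), 7, [375, 208, 3, 3])]
```

View pics/a5.png

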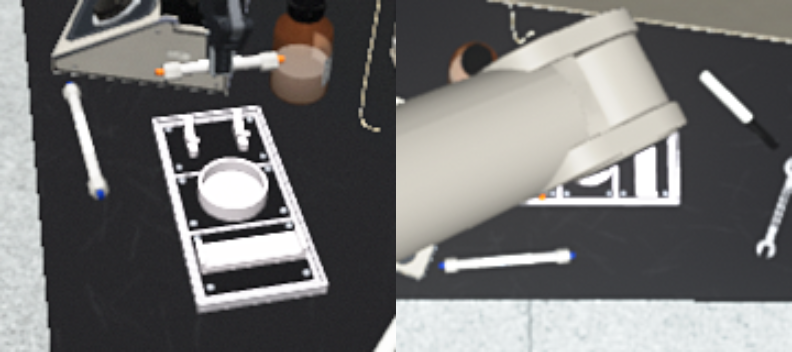

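Run:
```python
from h import *
s=grab("side");t=grab("top")
P=[]
for b in((312.17,222.08),(367.5,216.33)):
    d=ray(s,b); P.append(s["C"]+d*(-.25-s["C"][1])/d[1])
print(np.round(P,4),np.mean(P,0).round(4)); print(tri(s,(312.17,222.08),t,(376,209)))
```

```text
[[ 0.5038 -0.25    0.1084]
 [ 0.62   -0.25    0.107 ]] [ 0.5619 -0.25    0.1077]
(array([ 0.5044637 , -0.25096115,  0.10917185]), np.float64(0.0015302091450116414))
```

>>> drive_tool(
  plan="5 -0.05 0 -0.6 0; 5 0 0 -0.6 0; 5 0 0 -0.5 0; 5 0 0 -0.4 0; 5 0 0 -0.3 0; 5 0 0 -0.15 0; 5 0 0 0 0; 5 0 0 0 0; 5 0 0 0 0",
)

```text
time: 7.97
tcp_pos: [0.5587, -0.2496, 0.0283]
eef_rot: [3.141, 0.004, 0.001]
ft_force: [-0.2, 0.2, -1.4]
finger_gap: 0.009
finger_force: 39.3
```

>>> drive_tool(
  plan="5 0 0 -0.05 0; 5 0 0 -0.05 0; 5 0 0 0 0; 5 0 0 0 0",
)

```text
time: 8.3
tcp_pos: [0.5586, -0.2494, 0.0248]
eef_rot: [3.141, 0.005, 0.0]
ft_force: [0.4, -0.1, -0.6]
finger_gap: 0.009
finger_force: 39.3
```

>>> drive_tool(
  plan="5 0 0 -0.04 0; 5 0 0 0 0; 5 0 0 0 0",
)

```text
time: 8.55
tcp_pos: [0.5587, -0.2499, 0.0238]
eef_rot: [3.141, 0.004, 0.001]
ft_force: [0.6, -2.9, 3.2]
finger_gap: 0.0089
finger_force: 39.8
```

>>> drive_tool(
  plan="5 0 0 -0.02 0; 10 0 0 0 0; 14 0 0 0 0; 20 0 0 0 0; 26 0 0 0 0; 30 0 0 0 0; 30 0 0 0.3 0; 30 0 0 0.6 0; 30 0 0 1 0; 30 0 0 1 0; 30 0 0 1 0; 30 0 0 1 0; 30 0 0 1 0; 30 0 0 1 0; 30 0 0 1 0; 30 0 0 1 0",
)

```text
time: 9.88
tcp_pos: [0.5579, -0.2495, 0.2918]
eef_rot: [3.141, 0.003, -0.001]
ft_force: [0.4, -0.8, 0.6]
finger_gap: 0.0299
finger_force: 0.0
```

Run:
```python
from h import *
s=grab("side");t=grab("top")
print(blobs(s,(3,110,100),(22,255,255),(290,200,365,300),2)[0],blobs(t,(3,110,100),(22,255,255),(350,150,420,230),2)[0])
a=np.hstack([cv2.resize(s["color"][190:350,240:420],None,fx=2.2,fy=2.2),cv2.resize(t["color"][120:280,310:490],None,fx=2.2,fy=2.2)])
cv2.imwrite("pics/a6.png",a[:,:,::-1])
```

```text
[(array([364., 245.]), 3, [364, 244, 1, 3]), (array([312.2, 252. ]), 10, [311, 251, 4, 3])] []
```

View pics/a6.png

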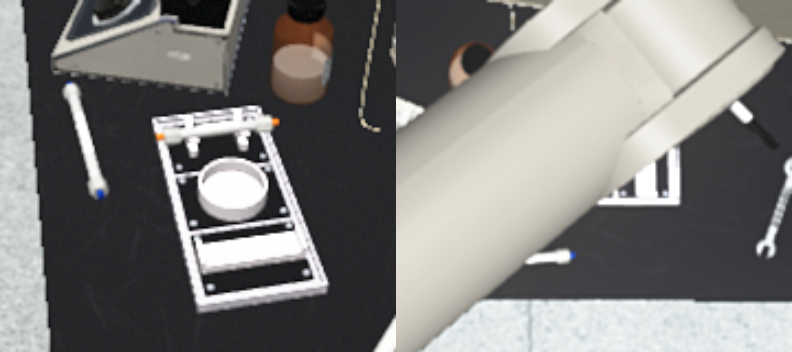

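>>> drive_tool(
  plan="50 -0.42 0.975 0 0.1; 50 -0.42 0.975 0 0.1; 50 -0.42 0.975 0 0.1; 50 -0.42 0.975 0 0.1; 50 -0.42 0.975 0 0.1; 50 -0.42 0.975 0 0.1; 50 -0.42 0.975 0 0.1; 50 -0.42 0.975 0 0.1; 50 -0.42 0.975 0 0.1; 50 -0.42 0.975 0 0.1; 50 -0.42 0.975 0 0; 50 0 0.975 0 0; 50 0 0.975 0 0; 50 0 0.975 -0.5 0; 50 0 0.975 -0.8 0; 50 0 0.975 -1 0; 50 0 0 -1 0; 50 0 0 -1 0; 50 0 0 0 0; 50 0 0 0 0",
)

```text
time: 11.65
tcp_pos: [0.4299, 0.1882, 0.1624]
eef_rot: [3.136, 0.147, -0.014]
ft_force: [1.6, 0.6, 0.7]
finger_gap: 0.05
finger_force: 0.0
```

Run:
```python
from h import *
s=grab("side");t=grab("top");st=readout.state(); r=st["eef_rot"]; print(st["tcp_pos"],2*np.degrees(np.arctan2(r[1],r[0]))-90,st["q"])
b,m=blobs(t,(3,110,100),(22,255,255),(350,150,420,230),2);print(b,blobs(t,(20,120,120),(35,255,255),(190,220,220,260))[0],blobs(s,(20,120,120),(35,255,255),(240,140,280,170))[0])
print(blobs(s,(3,110,100),(22,255,255),(290,200,380,300),2)[0])
a=np.hstack([cv2.resize(s["color"][110:270,220:380],None,fx=2.4,fy=2.4),cv2.resize(t["color"][140:300,300:460],None,fx=2.4,fy=2.4)])
cv2.imwrite("pics/a7.png",a[:,:,::-1])
```

```text
[0.43111948 0.18936112 0.16427997] -444.602198426339 [-1.34923747  0.25272348  0.93547091  2.15390191 -0.27482845  0.85909615
 -1.72281041]
[(array([355.43, 151.29]), 7, [355, 150, 2, 4]), (array([371.5, 170.2]), 10, [370, 169, 4, 3]), (array([372.14, 212.57]), 7, [371, 211, 3, 4])] [(array([204.09, 247.75]), 151, [198, 240, 13, 15])] [(array([258.88, 154.67]), 186, [248, 150, 23, 11])]
[(array([375.47, 204.1 ]), 60, [371, 200, 9, 10]), (array([365., 245.]), 9, [364, 244, 3, 3]), (array([312.2, 252. ]), 10, [311, 251, 4, 3])]
```

View pics/a7.png

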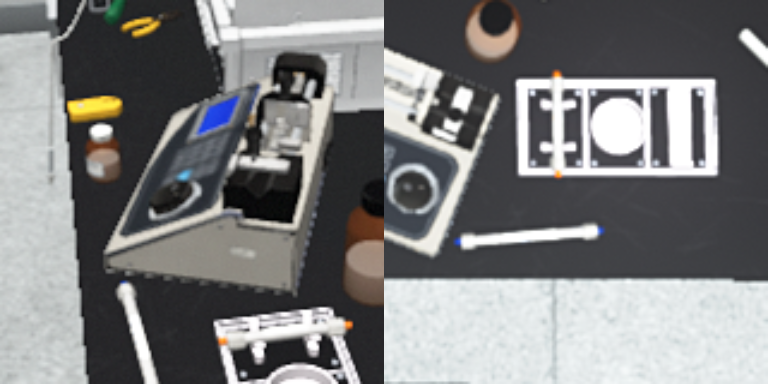

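Run:
```python
from h import *
s=grab("side");t=grab("top");print(readout.state()["tcp_pos"])
A=onz(t,(371.5,170.2),.027);B=onz(t,(372.14,212.57),.027);print(A,B,(A+B)/2)
print(tri(t,(371.5,170.2),s,(364.5,244.5)),tri(t,(372.14,212.57),s,(312.2,252)))
```

```text
[0.4311344  0.18989589 0.16442813]
[ 0.62084996 -0.2508375   0.027     ] [ 0.50201002 -0.25130914  0.027     ] [ 0.56142999 -0.25107332  0.027     ]
(array([ 0.61950263, -0.25038071,  0.02937677]), np.float64(0.0018654767928937305)) (array([ 0.50246964, -0.25132488,  0.0272073 ]), np.float64(0.000950064540604363))
```

>>> drive_tool(
  plan="50 -0.3 0.7 -0.6 0.1; 50 -0.07 0.3 -0.8 0; 50 0 0 -1 0; 50 0 0 -1 0; 50 0 0 0 0; 50 0 0 0 0; 50 0 0 0 0",
)

```text
time: 12.43
tcp_pos: [0.4203, 0.2199, 0.0626]
eef_rot: [-3.134, -0.165, 0.008]
ft_force: [0.5, 0.3, 1.3]
finger_gap: 0.0497
finger_force: 0.0
```

>>> drive_tool(
  plan="50 0 -0.03 -0.8 0; 50 0 0 -0.6 0; 50 0 0 -0.4 0; 50 0 0 -0.18 0; 50 0 0 0 0; 50 0 0 0 0; 42 0 0 0 0; 36 0 0 0 0; 30 0 0 0 0; 25 0 0 0 0; 25 0 0 0 0; 25 0 0 0 0; 25 0 0 0 0",
  force=40,
)

```text
time: 13.52
tcp_pos: [0.4196, 0.2192, 0.0022]
eef_rot: [-3.135, -0.166, 0.01]
ft_force: [-3.0, -0.7, 19.3]
finger_gap: 0.0308
finger_force: 38.1
```

>>> drive_tool(
  plan="25 0 0 0.1 0; 25 0 0 0.2 0; 25 0 0 0.5 0; 25 0 0 1 0; 25 0 0 1 0; 25 0 0 1 0; 25 0 0 1 0; 25 0 0 1 0; 25 0 0 1 0; 25 0 0 1 0; 25 0 0 1 0; 25 0 0 0.5 0; 25 0 0 0 0; 25 0 0 0 0",
)

```text
time: 14.68
tcp_pos: [0.4191, 0.2189, 0.2807]
eef_rot: [-3.134, -0.167, 0.011]
ft_force: [-0.3, 0.3, -1.9]
finger_gap: 0.0305
finger_force: 40.6
```

>>> drive_tool(
  plan="25 0 -0.85 0 -0.05; 25 0 -0.85 0 -0.05; 25 0 -0.85 0 -0.05; 25 0 -0.85 0 -0.05; 25 0 -0.85 0 -0.05; 25 0 -0.85 0 -0.05; 25 0 -0.85 0 -0.05; 25 0 -0.85 0 -0.05; 25 0.3 -0.85 0 -0.05; 25 0.3 -0.85 0 -0.05; 25 0.3 -0.85 0 -0.05; 25 0.3 -0.85 0 -0.05; 25 0.3 -0.85 0 -0.05; 25 0.3 -0.85 0 -0.05; 25 0.3 -0.85 0 -0.05; 25 0.3 -0.85 0 -0.05; 25 0.3 -0.85 0 -0.05; 25 0.3 -0.85 0 -0.05; 25 0.3 -0.85 0 -0.05; 25 0.3 -0.85 0 -0.05",
)

```text
time: 16.35
tcp_pos: [0.4609, -0.2626, 0.3174]
eef_rot: [3.114, 0.001, 0.078]
ft_force: [1.1, 0.0, -0.8]
finger_gap: 0.0304
finger_force: 41.6
```

>>> drive_tool(
  plan="25 0 0 0 0; 25 0 0 0 0; 25 0 0 0 0; 25 0 0 0 0",
)

```text
time: 16.68
tcp_pos: [0.4617, -0.2609, 0.3173]
eef_rot: [3.115, 0.003, 0.078]
ft_force: [-0.7, 0.6, -1.6]
finger_gap: 0.0306
finger_force: 41.6
```

```bash
python3 -c "
from h import *
st=readout.state();print(st['q'].round(3),st['tcp_pos'],st['eef_rot'])"
```

```text
[-1.327 -0.494  1.374  1.905  0.526  1.321 -1.663] [ 0.46165165 -0.26091634  0.31731588] [3.11473251 0.00316271 0.07769228]
```

>>> drive_tool(
  plan="25 0.4 0 0 0; 25 0.4 0 0 0; 25 0.4 0 0 0; 25 0.4 0 0 0; 25 0 0 0 0",
)

```text
time: 17.1
tcp_pos: [0.4867, -0.247, 0.332]
eef_rot: [3.102, 0.005, 0.115]
ft_force: [-0.5, 0.1, -0.1]
finger_gap: 0.0302
finger_force: 41.6
```

```bash
python3 -c "
from h import *
st=readout.state();print(st['q'].round(3),st['tcp_pos'],st['eef_rot'])"
```

```text
[-1.382 -0.495  1.373  1.872  0.54   1.329 -1.705] [ 0.48665769 -0.24704761  0.33196631] [3.10177984 0.00476193 0.11546221]
```

>>> drive_tool(
  plan="25 -0.4 0.3 0 0; 25 -0.4 0.3 -0.2 0; 25 -0.3 0.6 -0.2 0; 25 0 0.6 -0.2 0; 25 0 0.6 -0.2 0; 25 0 0.6 -0.2 0; 25 0 0.6 -0.2 0; 25 0 0.6 0 0; 25 0 0.6 0 0; 25 0 0.6 0 0; 25 0 0.6 0 0; 25 0 0.6 0 0; 25 0 0 0 0; 25 0 0 0 0",
)

```text
time: 18.27
tcp_pos: [0.4522, -0.0496, 0.2951]
eef_rot: [3.101, 0.004, 0.113]
ft_force: [0.0, -0.2, -0.7]
finger_gap: 0.0301
finger_force: 41.6
```

```bash
python3 -c "
from h import *
st=readout.state();print(st['q'].round(3),st['tcp_pos'],st['eef_rot'])"
```

```text
[-1.354 -0.334  1.088  2.085  0.381  1.18  -1.989] [ 0.45224371 -0.0496428   0.29508001] [3.10133856 0.00418614 0.1125989 ]
```

>>> drive_tool(
  plan="25 -0.5 0.2 0 0; 25 -0.5 0.2 0 0; 25 -0.5 0.2 0 0; 25 -0.5 0.2 0 0; 25 0 0 0 0",
)

```text
time: 18.68
tcp_pos: [0.3903, -0.0263, 0.2947]
eef_rot: [3.103, 0.002, 0.111]
ft_force: [0.0, -0.5, -0.7]
finger_gap: 0.0304
finger_force: 41.6
```

```bash
cat > st.py <<'E'
from h import *
st=readout.state();R=cv2.Rodrigues(st['eef_rot'])[0];print('q',st['q'].round(3),'tcp',st['tcp_pos'].round(4),'axis',R[:,2].round(4),'yaw',np.degrees(np.arctan2(R[1,1],R[0,1])).round(2))
E
python3 st.py
```

```text
q [-1.211 -0.425  0.819  2.184  0.393  1.23  -2.129] tcp [ 0.3903 -0.0263  0.2947] axis [ 0.0718 -0.0365 -0.9968] yaw -90.0
```

>>> drive_tool(
  plan="25 -0.5 0 0 0; 25 -0.5 0 0 0; 25 -0.5 0 0 0; 25 -0.5 0 0 0; 25 0 0 0 0",
)

```text
time: 19.1
tcp_pos: [0.3307, -0.0272, 0.2948]
eef_rot: [3.103, -0.0, 0.112]
ft_force: [0.6, -1.8, -0.2]
finger_gap: 0.0302
finger_force: 41.6
```

```bash
python3 st.py
```

```text
q [-0.994 -0.479  0.575  2.266  0.336  1.254 -2.136] tcp [ 0.3307 -0.0272  0.2948] axis [ 0.0719 -0.0367 -0.9967] yaw -90.08
```

>>> drive_tool(
  plan="25 -0.5 0 0 0; 25 -0.5 0 0 0; 25 -0.5 0 0 0; 25 0 0 0 0",
)

```text
time: 19.43
tcp_pos: [0.2859, -0.0279, 0.2949]
eef_rot: [3.102, -0.004, 0.112]
ft_force: [1.0, -0.3, -1.3]
finger_gap: 0.0306
finger_force: 41.6
```

```bash
python3 st.py
```

```text
q [-0.711 -0.489  0.337  2.316  0.231  1.247 -2.049] tcp [ 0.2859 -0.0279  0.2949] axis [ 0.0722 -0.0373 -0.9967] yaw -90.24
```

>>> drive_tool(
  plan="25 -0.5 -0.2 0 0; 25 -0.4 -0.2 0 0; 25 0 0 0 0",
)

```text
time: 19.68
tcp_pos: [0.2658, -0.0378, 0.2954]
eef_rot: [3.103, -0.005, 0.113]
ft_force: [0.6, -0.5, -1.1]
finger_gap: 0.0304
finger_force: 41.6
```

```bash
python3 st.py
```

```text
q [-0.492 -0.492  0.205  2.333  0.163  1.237 -1.931] tcp [ 0.2658 -0.0378  0.2954] axis [ 0.073  -0.0369 -0.9967] yaw -90.28
```

>>> drive_tool(
  plan="25 -0.6 0 0 0; 25 -0.6 0 0 0; 25 -0.6 0 0 0; 25 0 0 0 0",
)

```text
time: 20.02
tcp_pos: [0.2457, -0.0389, 0.2983]
eef_rot: [3.104, -0.004, 0.121]
ft_force: [-0.4, -1.4, -0.5]
finger_gap: 0.0305
finger_force: 41.6
```

```bash
python3 st.py
```

```text
q [-0.164 -0.493 -0.006  2.343  0.048  1.221 -1.757] tcp [ 0.2457 -0.0389  0.2983] axis [ 0.0779 -0.0351 -0.9963] yaw -90.24
```

>>> drive_tool(
  plan="25 0.3 0 0 1; 25 0 0 0 1; 25 0 0 0 1; 25 0 0 0 1; 25 0 0 0 1; 25 0 0 0 1; 25 0 0 0 1; 25 0 0 0 1; 25 0 0 0 1; 25 0 0 0 1; 25 0 0 0 1; 25 0 0 0 1; 25 0 0 0 1; 25 0 0 0 1; 25 0 0 0 1; 25 0 0 0 1; 25 0 0 0 1; 25 0 0 0 1; 25 0 0 0 1; 25 0 0 0 1",
)

```text
time: 21.68
tcp_pos: [0.2555, -0.0375, 0.2978]
eef_rot: [-1.535, -2.682, -0.105]
ft_force: [-0.0, -0.6, 0.5]
finger_gap: 0.0303
finger_force: 41.6
```

```bash
python3 st.py
```

```text
q [-0.556 -0.49   0.364  2.306  0.089  1.289  0.277] tcp [ 0.2555 -0.0375  0.2978] axis [-0.0093  0.0835 -0.9965] yaw 30.36
```

>>> drive_tool(
  plan="25 0 0 0 1; 25 0 0 0 1; 25 0 0 0 1; 25 0 0 0 1; 25 0 0 0 1; 25 0 0 0 1; 25 0 0 0 1; 25 0 0 0 1; 25 0 0 0 1; 25 0 0 0 1; 25 0 0 0 0",
)

```text
time: 22.6
tcp_pos: [0.2556, -0.0371, 0.2977]
eef_rot: [0.013, -3.064, -0.052]
ft_force: [-0.0, 0.2, -0.8]
finger_gap: 0.0304
finger_force: 41.6
```

```bash
python3 st.py
```

```text
q [-0.77  -0.491  0.476  2.286  0.163  1.365  1.19 ] tcp [ 0.2556 -0.0371  0.2977] axis [-0.0775  0.0333 -0.9964] yaw 90.42
```

>>> drive_tool(
  plan="25 -0.6 0 0 0; 25 -0.6 0 0 0; 25 -0.6 0 0 0; 25 -0.6 0 0 0; 25 -0.6 0 0 0; 25 -0.6 0 0 0; 25 0 0 0 0",
)

```text
time: 23.18
tcp_pos: [0.1936, -0.041, 0.3007]
eef_rot: [-0.009, -3.071, -0.055]
ft_force: [0.6, -1.2, -1.2]
finger_gap: 0.0304
finger_force: 41.6
```

```bash
python3 st.py
```

```text
q [-0.092 -0.494  0.024  2.337 -0.03   1.366  1.501] tcp [ 0.1936 -0.041   0.3007] axis [-0.0697  0.0358 -0.9969] yaw 89.61
```

>>> drive_tool(
  plan="25 0 0 0.6 0; 25 0 0 0.6 0; 25 0 0 0.6 0; 25 0 0 0.6 0; 25 0 0 0 0",
)

```text
time: 23.6
tcp_pos: [0.1962, -0.0413, 0.3684]
eef_rot: [-0.006, -3.074, -0.054]
ft_force: [-0.2, 0.5, -0.5]
finger_gap: 0.0305
finger_force: 41.6
```

```bash
python3 st.py
```

```text
q [ 0.331 -0.495 -0.212  2.197 -0.126  1.504  1.728] tcp [ 0.1962 -0.0413  0.3684] axis [-0.0674  0.0353 -0.9971] yaw 89.72
```

>>> drive_tool(
  plan="25 0.67 -0.65 -0.2 0; 25 0.67 -0.65 -0.2 0; 25 0.67 -0.65 -0.2 0; 25 0.67 -0.65 -0.2 0; 25 0.67 -0.65 -0.2 0; 25 0.67 -0.65 -0.2 0; 25 0.67 -0.65 -0.2 0; 25 0.67 -0.65 -0.2 0; 25 0.67 -0.65 -0.2 0; 25 0.67 -0.65 -0.2 0; 25 0.67 -0.65 -0.2 0; 25 0.67 -0.65 -0.2 0; 25 0 0 0 0",
)

```text
time: 24.68
tcp_pos: [0.4394, -0.2756, 0.2913]
eef_rot: [0.0, -3.067, -0.051]
ft_force: [-2.4, 1.5, -0.5]
finger_gap: 0.0307
finger_force: 41.6
```

```bash
python3 st.py
```

```text
q [ 0.41   0.165  0.029  1.826 -0.004  1.232  2.011] tcp [ 0.4394 -0.2756  0.2913] axis [-0.0742  0.0335 -0.9967] yaw 89.94
```

>>> drive_tool(
  plan="25 0.5 -0.5 -0.2 0; 25 0.5 -0.5 -0.4 0; 25 0.5 -0.5 -0.7 0; 25 0.5 -0.5 -0.8 0; 25 0.5 -0.5 -0.8 0; 25 0.5 -0.5 -0.8 0; 25 0.5 -0.5 -0.8 0; 25 0.5 -0.45 -0.8 0; 25 0 0 -0.6 0; 25 0 0 0 0; 25 0 0 0 0; 25 0 0 0 0",
)

```text
time: 25.68
tcp_pos: [0.5571, -0.3916, 0.1178]
eef_rot: [0.005, -3.07, -0.053]
ft_force: [-0.4, -0.3, -0.7]
finger_gap: 0.0305
finger_force: 41.6
```

```bash
python3 st.py
python3 - <<'E'
from h import *
s=grab("side");t=grab("top")
b,m=blobs(s,(20,120,100),(35,255,255),(290,200,420,340),20);print(b, blobs(t,(20,120,100),(35,255,255),(380,150,460,230),5)[0])
for B in b:
    x,y,w,h=B[2]
    for p in(B[0],(x,y+h/2),(x+w,y+h/2)):
        d=ray(s,p);print((s["C"]+d*(-.394-s["C"][1])/d[1]).round(4))
a=np.hstack([cv2.resize(s["color"][190:350,260:420],None,fx=2.4,fy=2.4),cv2.resize(t["color"][120:280,340:500],None,fx=2.4,fy=2.4)])
cv2.imwrite("pics/a8.png",a[:,:,::-1])
E
```

```text
q [ 0.481  0.584  0.049  1.619 -0.024  1.018  2.111] tcp [ 0.5571 -0.3916  0.1178] axis [-0.0713  0.0341 -0.9969] yaw 90.11
[(array([345.98, 261.67]), 242, [338, 254, 17, 18]), (array([370.66, 266.02]), 82, [365, 261, 12, 10])] [(array([432.58, 194.37]), 115, [427, 189, 12, 12])]
[ 0.5399 -0.394   0.1297]
[ 0.5257 -0.394   0.129 ]
[ 0.5563 -0.394   0.1236]
[ 0.5858 -0.394   0.111 ]
[ 0.5752 -0.394   0.1129]
[ 0.5977 -0.394   0.1089]
```

View pics/a8.png

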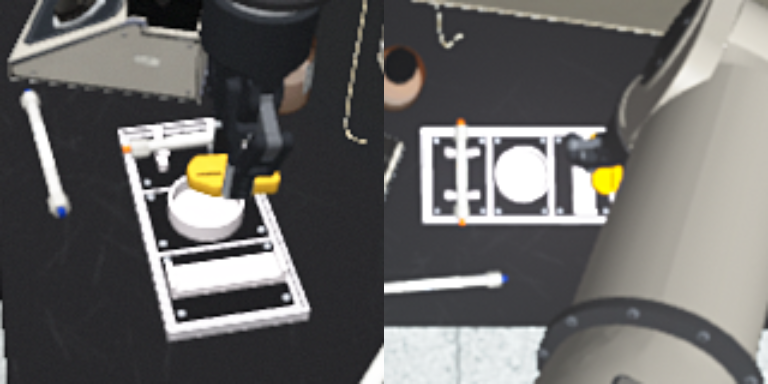

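>>> drive_tool(
  plan="25 -0.07 -0.1 -0.6 0; 25 0 0 -0.7 0; 25 0 0 -0.6 0; 25 0 0 -0.5 0; 25 0 0 -0.3 0; 25 0 0 -0.1 0; 25 0 0 0 0; 25 0 0 0 0",
  force=25,
)

```text
time: 26.45
tcp_pos: [0.5545, -0.3961, 0.0336]
eef_rot: [0.003, -3.071, -0.055]
ft_force: [-0.1, 0.4, 0.1]
finger_gap: 0.03
finger_force: 41.6
```

```bash
python3 st.py
python3 - <<'E'
from h import *
s=grab("side")
crop(s,(290,230,410,350),5,"pics/s9.png")
E
```

```text
q [ 0.496  0.682  0.04   1.658 -0.027  0.881  2.119] tcp [ 0.5545 -0.3961  0.0336] axis [-0.0702  0.0356 -0.9969] yaw 90.05
```

View pics/s9.png

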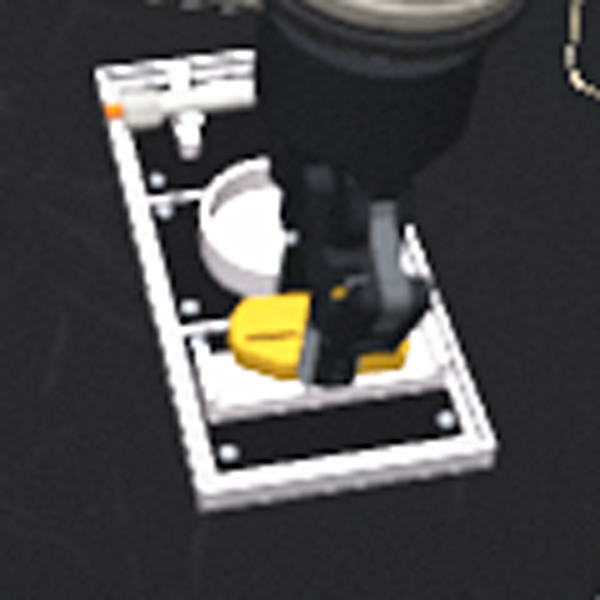

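>>> drive_tool(
  plan="25 0 0.03 -0.08 0; 25 0 0 -0.08 0; 25 0 0 -0.08 0; 25 0 0 0 0; 25 0 0 0 0",
  force=22,
)

```text
time: 26.92
tcp_pos: [0.5539, -0.3948, 0.0254]
eef_rot: [0.003, -3.07, -0.056]
ft_force: [-1.1, -0.3, -0.7]
finger_gap: 0.0303
finger_force: 41.6
```

>>> drive_tool(
  plan="25 0.03 0 -0.05 0; 25 0 0 -0.05 0; 25 0 0 0 0; 25 0 0 0 0",
)

```text
time: 27.25
tcp_pos: [0.5549, -0.395, 0.023]
eef_rot: [0.003, -3.07, -0.056]
ft_force: [-3.1, 1.2, 8.2]
finger_gap: 0.0302
finger_force: 42.6
```

```bash
python3 st.py
python3 - <<'E'
from h import *
s=grab("side")
crop(s,(290,230,410,350),5,"pics/s10.png")
E
```

```text
q [ 0.495  0.696  0.039  1.661 -0.027  0.865  2.117] tcp [ 0.5549 -0.395   0.023 ] axis [-0.071   0.0361 -0.9968] yaw 90.05
```

View pics/s10.png

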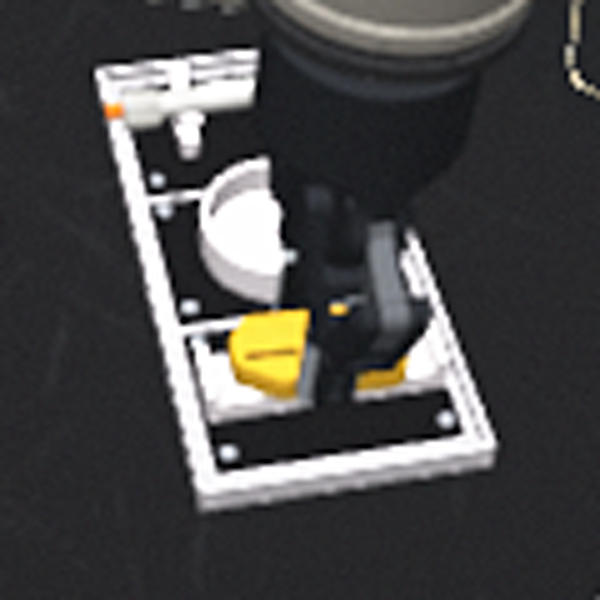

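>>> drive_tool(
  plan="25 0 0 -0.04 0; 31 0 0 0 0; 32 0 0 0 0; 34 0 0 0 0; 38 0 0 0 0; 44 0 0 0 0; 46 0 0 0 0; 46 0 0 0 0; 46 0 0 0.3 0; 46 0 0 0.6 0; 46 0 0 1 0; 46 0 0 1 0; 46 0 0 1 0; 46 0 0 1 0; 46 0 0 1 0; 46 0 0 1 0; 46 0 0 1 0; 46 0 0 0.8 0; 46 0 0 0 0",
)

```text
time: 28.88
tcp_pos: [0.5562, -0.3959, 0.2889]
eef_rot: [0.003, -3.077, -0.05]
ft_force: [0.9, -0.4, 0.1]
finger_gap: 0.0462
finger_force: 0.0
```

```bash
python3 st.py
python3 - <<'E'
from h import *
s=grab("side");t=grab("top")
b,m=blobs(s,(20,120,100),(35,255,255),(290,250,420,340),20);print(b); r=cv2.minAreaRect(cv2.findNonZero(m));print(r)
for z in(.019,.035): print(z,[onz(s,p,z).round(4) for p in cv2.boxPoints(r)],onz(s,b[0][0],z))
print(blobs(t,(20,120,100),(35,255,255),(380,150,460,230),5)[0])
E
```

```text
q [ 0.478  0.44   0.063  1.459 -0.022  1.315  2.116] tcp [ 0.5562 -0.3959  0.2889] axis [-0.0643  0.0323 -0.9974] yaw 90.05
[(array([353.01, 300.46]), 522, [335, 291, 36, 19])]
((334.9892272949219, 286.2648620605469), (78.66796875, 29.99675750732422), 36.02737808227539)
0.019 [array([ 0.4574, -0.304 ,  0.019 ]), array([ 0.5044, -0.2395,  0.019 ]), array([ 0.6039, -0.3893,  0.019 ]), array([ 0.5562, -0.4385,  0.019 ])] [ 0.5590677  -0.38918013  0.019     ]
0.035 [array([ 0.4559, -0.3193,  0.035 ]), array([ 0.5017, -0.2564,  0.035 ]), array([ 0.5987, -0.4025,  0.035 ]), array([ 0.5522, -0.4504,  0.035 ])] [ 0.55503244 -0.40235102  0.035     ]
[(array([424.09, 192.53]), 268, [418, 181, 13, 24])]
```

Run:
```python
from h import *
t=grab("top");s=grab("side")
b,m=blobs(t,(20,120,100),(35,255,255),(380,150,460,230),5);r=cv2.minAreaRect(cv2.findNonZero(m));print(r)
print(onz(t,r[0],.035),onz(t,b[0][0],.035),tri(t,b[0][0],s,(353.01,300.46)))
# height test: ends in side view
_,ms=blobs(s,(20,120,100),(35,255,255),(290,250,420,340),20); c=cv2.convexHull(cv2.findNonZero(ms))[:,0]
print(c[c[:,0].argmin()],c[c[:,0].argmax()])
# white ledge extents in top along rows: bright profile at ledge column
for col in (424,): print(t["hsv"][168:218,col,2].tolist(), t["hsv"][168:218,col,1].tolist())
# predicted cutter outline
P=[[.560+dx,-.3945+dy,z] for z in(.019,.035) for dx in(-.033,.033) for dy in(-.016,.016)]
print(proj(s,P).round(1).tolist(),proj(t,P).round(1).tolist())
# ring: white blob around (396,193)
m=np.zeros((400,640),np.uint8);m[176:212,384:410]=(t["hsv"][176:212,384:410,2]>150)*255
n,l,st_,cc=cv2.connectedComponentsWithStats(m);print([(cc[i].round(2),st_[i].tolist()) for i in range(1,n) if st_[i,4]>50])
print(proj(t,[[.56,-.3225,.027],[.56,-.3225,.011],[.56+.032,-.3225,.027],[.56-.032,-.3225,.027],[.56,-.3225+.032,.027],[.56,-.3225-.032,.027]]).round(1).tolist())
```

```text
((424.0, 192.5), (23.0, 12.0), 90.0)
[ 0.55724157 -0.39417172  0.035     ] [ 0.5571584  -0.39441828  0.035     ] (array([ 0.557497  , -0.39618264,  0.02750741]), np.float64(0.0011284629637890583))
[312 251] [370 305]
[63, 64, 61, 50, 95, 255, 255, 255, 255, 255, 255, 255, 255, 255, 255, 255, 255, 253, 255, 255, 254, 255, 255, 255, 255, 255, 255, 255, 255, 255, 255, 255, 255, 255, 255, 255, 255, 255, 255, 255, 255, 250, 248, 255, 255, 129, 57, 64, 67, 67] [12, 12, 13, 10, 13, 0, 0, 0, 0, 0, 0, 0, 0, 0, 197, 255, 255, 46, 8, 9, 181, 255, 255, 255, 255, 255, 255, 255, 255, 255, 255, 255, 255, 255, 255, 255, 209, 1, 0, 0, 0, 2, 4, 0, 0, 14, 13, 8, 8, 11]
[[339.0, 311.7], [335.4, 298.5], [373.2, 306.6], [368.7, 293.8], [339.2, 306.0], [335.6, 292.9], [373.9, 301.0], [369.2, 288.2]] [[428.7, 203.9], [417.2, 203.9], [428.1, 180.5], [416.7, 180.5], [430.2, 203.4], [418.6, 203.4], [429.6, 179.7], [418.0, 179.7]]
[(array([396.92, 193.13]), [384, 176, 26, 36, 671])]
[[397.5, 191.8], [396.5, 192.5], [397.3, 180.4], [397.7, 203.3], [386.0, 191.8], [409.0, 191.8]]
```

>>> drive_tool(
  plan="60 -0.22 0.78 0 -0.16; 60 -0.22 0.78 0 -0.16; 60 -0.22 0.78 0 -0.16; 60 -0.22 0.78 0 -0.16; 60 -0.22 0.78 0 -0.16; 60 -0.22 0.78 0 -0.16; 60 -0.22 0.78 0 -0.16; 60 -0.22 0.78 0 -0.16; 60 -0.22 0.78 0 -0.16; 60 -0.22 0.78 0 -0.16; 60 -0.22 0.78 0 -0.16; 60 -0.22 0.78 0 -0.16; 60 -0.22 0.78 0 -0.16; 60 -0.22 0.78 0 -0.16; 60 -0.22 0.78 0 -0.16; 60 -0.22 0.78 0 -0.16; 60 -0.22 0.78 0 -0.16; 60 -0.22 0.78 0 -0.16; 60 -0.22 0.78 0 -0.16; 60 0 0 0 0",
)

```text
time: 30.75
tcp_pos: [0.4278, 0.0535, 0.2817]
eef_rot: [-0.479, -3.037, -0.073]
ft_force: [-0.2, 0.8, 0.2]
finger_gap: 0.06
finger_force: 0.0
```

```bash
python3 st.py
python3 - <<'E'
from h import *
t=grab("top");s=grab("side")
for f,bx,k in((t,(384,176,412,210),9),(s,(322,250,372,298),9)):
    x0,y0,x1,y1=bx;m=np.zeros((400,640),np.uint8);m[y0:y1,x0:x1]=(f["hsv"][y0:y1,x0:x1,2]>130)*255
    m=cv2.morphologyEx(m,cv2.MORPH_OPEN,cv2.getStructuringElement(cv2.MORPH_ELLIPSE,(k,k)))
    n,l,st,cc=cv2.connectedComponentsWithStats(m);print([(cc[i].round(2),st[i].tolist()) for i in range(1,n)])
    P=[[.56+.032*np.cos(a),-.3225+.032*np.sin(a),z] for a in np.linspace(0,6.28,60) for z in(.011,.027)]
    p=proj(f,P);print(p.min(0),p.max(0))
E
```

```text
q [-0.005  0.014 -0.216  2.015 -0.071  1.158  1.068] tcp [0.4278 0.0535 0.2817] axis [-0.0579  0.057  -0.9967] yaw 72.01
[(array([397.7 , 192.25]), [384, 181, 27, 24, 501])]
[385.11153048 180.44044338] [409.00667668 203.79276857]
[(array([345.56, 275.32]), [331, 261, 31, 30, 731])]
[329.83623498 261.29316703] [361.57049566 289.85901466]
```

>>> drive_tool(
  plan="60 -0.2 0.5 0 -0.2; 60 -0.03 0.2 -0.6 0; 60 0 0 -0.9 0; 60 0 0 -0.9 0; 60 0 0 -0.9 0; 60 0 0 -0.9 0; 60 0 0 -0.9 0; 60 0 0 -0.7 0; 60 0 0 -0.4 0; 60 0 0 0 0; 60 0 0 0 0",
)

```text
time: 31.77
tcp_pos: [0.4222, 0.0699, 0.0958]
eef_rot: [-0.517, -3.031, -0.072]
ft_force: [-0.9, -0.9, -0.6]
finger_gap: 0.0601
finger_force: 0.0
```

```bash
python3 st.py
```

```text
q [-0.047  0.255 -0.237  2.217 -0.018  0.716  0.968] tcp [0.4222 0.0699 0.0958] axis [-0.0569  0.0574 -0.9967] yaw 70.57
```

>>> drive_tool(
  plan="60 -0.07 0.19 -0.3 0; 60 0 0 -0.6 0; 60 0 0 -0.6 0; 60 0 0 -0.6 0; 60 0 0 -0.4 0; 60 0 0 -0.1 0; 60 0 0 0 0; 60 0 0 0 0",
)

```text
time: 32.43
tcp_pos: [0.4209, 0.0766, 0.019]
eef_rot: [-0.516, -3.034, -0.074]
ft_force: [0.0, -0.0, -0.2]
finger_gap: 0.0601
finger_force: 0.0
```

```bash
python3 st.py;  python3 - <<'E'
from h import *
t=grab("top");s=grab("side")
print(blobs(t,(0,0,150),(180,60,255),(243,230,265,255),10)[0],blobs(s,(0,0,150),(180,60,255),(255,157,275,190),10)[0])
E
```

```text
q [-0.083  0.4   -0.222  2.262  0.029  0.524  0.919] tcp [0.4209 0.0766 0.019 ] axis [-0.0542  0.058  -0.9968] yaw 70.62
[(array([262.43, 232.  ]), 23, [259, 230, 6, 7])] [(array([266.33, 175.5 ]), 12, [265, 174, 4, 4])]
```

No contact; close.

>>> drive_tool(
  plan="50 0 0 0 0; 44 0 0 0 0; 40 0 0 0 0; 36 0 0 0 0; 32 0 0 0 0; 30 0 0 0 0; 30 0 0 0 0; 30 0 0 0 0; 30 0 0 0 0",
  force=35,
)

```text
time: 33.28
tcp_pos: [0.4208, 0.0764, 0.0189]
eef_rot: [-0.516, -3.034, -0.074]
ft_force: [-2.7, -1.6, 14.3]
finger_gap: 0.0366
finger_force: 33.4
```

>>> drive_tool(
  plan="30 0 0 0.2 0; 30 0 0 0.5 0; 30 0 0 0.8 0; 30 0 0 0.9 0; 30 0 0 0.9 0; 30 0 0 0.9 0; 30 0 0 0.9 0; 30 0 0 0.9 0; 30 0 0 0.9 0; 30 0 0 0.9 0; 30 0 0 0.8 0; 30 0 0 0.4 0; 30 0 0 0 0",
)

```text
time: 34.37
tcp_pos: [0.4214, 0.0767, 0.2912]
eef_rot: [-0.517, -3.037, -0.076]
ft_force: [0.6, -0.2, -1.5]
finger_gap: 0.0364
finger_force: 35.3
```

```bash
python3 st.py
```

```text
q [-0.029 -0.005 -0.243  2.012 -0.077  1.168  0.994] tcp [0.4214 0.0767 0.2912] axis [-0.0506  0.0585 -0.997 ] yaw 70.62
```

>>> drive_tool(
  plan="30 0.27 -0.78 0 0; 30 0.27 -0.78 0 0; 30 0.27 -0.78 0 0; 30 0.27 -0.78 0 0; 30 0.27 -0.78 0 0; 30 0.27 -0.78 0 0; 30 0.27 -0.78 0 0; 30 0.27 -0.78 0 0; 30 0.27 -0.78 0 0; 30 0.27 -0.78 0 0; 30 0.27 -0.78 0 0; 30 0.27 -0.78 0 0; 30 0.27 -0.78 0 0; 30 0.27 -0.78 0 0; 30 0.27 -0.78 -0.4 0; 30 0.27 -0.78 -0.8 0; 30 0.27 -0.78 -0.9 0; 30 0 0 -0.9 0; 30 0 0 -0.5 0; 30 0 0 0 0",
)

```text
time: 36.03
tcp_pos: [0.5559, -0.3205, 0.1785]
eef_rot: [-0.516, -3.026, -0.076]
ft_force: [0.1, 0.5, -0.8]
finger_gap: 0.0366
finger_force: 35.3
```

```bash
python3 st.py;  python3 - <<'E'
from h import *
s=grab("side"); st=readout.state(); p=proj(s,st["tcp_pos"])[0];print(p)
x,y=p.astype(int); print(blobs(s,(0,90,30),(20,255,200),(x-25,y-35,x+25,y+25),15)[0])
print(blobs(s,(0,0,170),(180,60,255),(x-25,y-35,x+25,y+25),15)[0])
E
```

```text
q [ 0.392  0.466  0.063  1.669 -0.064  1.09   1.714] tcp [ 0.5559 -0.3205  0.1785] axis [-0.0614  0.0609 -0.9963] yaw 70.58
[347.06554136 211.95996248]
[(array([367.58, 204.45]), 115, [364, 196, 8, 19]), (array([338.6 , 202.53]), 30, [337, 198, 5, 11]), (array([356.43, 205.14]), 21, [355, 201, 3, 11]), (array([364.85, 227.35]), 26, [363, 216, 8, 20]), (array([347.79, 224.24]), 34, [339, 220, 17, 7])]
[(array([331.01, 177.81]), 70, [322, 176, 18, 5]), (array([329.39, 202.77]), 31, [322, 201, 15, 4]), (array([340.9 , 219.57]), 21, [337, 216, 11, 7])]
```

>>> drive_tool(
  plan="30 0.1 0 -0.5 0; 30 0 0 -0.8 0; 30 0 0 -0.8 0; 30 0 0 -0.8 0; 30 0 0 -0.7 0; 30 0 0 -0.5 0; 30 0 0 -0.3 0; 30 0 0 0 0; 30 0 0 0 0",
)

```text
time: 36.83
tcp_pos: [0.5617, -0.3214, 0.052]
eef_rot: [-0.516, -3.034, -0.073]
ft_force: [0.4, 0.1, 0.6]
finger_gap: 0.0361
finger_force: 35.3
```

```bash
python3 st.py;  python3 - <<'E'
from h import *
s=grab("side")
crop(s,(290,210,420,340),4.6,"pics/s14.png")
E
```

```text
q [ 0.401  0.613  0.048  1.74  -0.074  0.864  1.725] tcp [ 0.5617 -0.3214  0.052 ] axis [-0.0543  0.0576 -0.9969] yaw 70.63
```

View pics/s14.png

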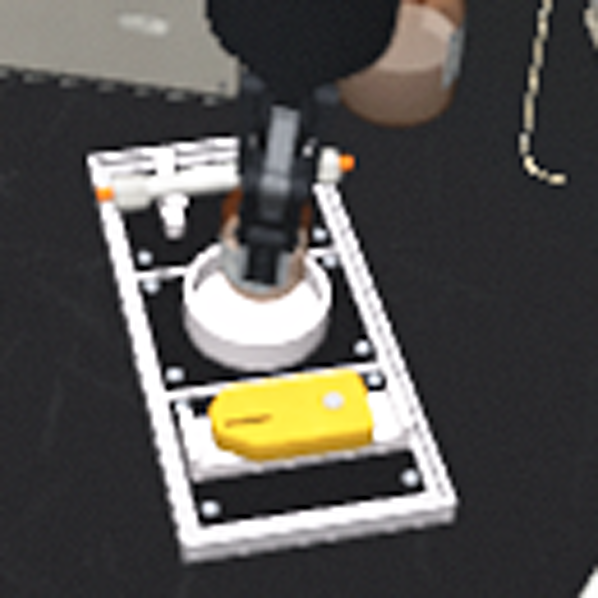

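>>> drive_tool(
  plan="30 -0.08 0 -0.25 0; 30 0 0 -0.2 0; 30 0 0 -0.13 0; 30 0 0 0 0; 30 0 0 0 0",
)

```text
time: 37.3
tcp_pos: [0.5587, -0.3213, 0.0337]
eef_rot: [-0.516, -3.033, -0.074]
ft_force: [0.0, -0.2, -0.2]
finger_gap: 0.0364
finger_force: 35.3
```

>>> drive_tool(
  plan="30 0 0 -0.06 0; 30 0 0 0 0; 30 0 0 -0.05 0; 30 0 0 0 0; 30 0 0 0 0",
)

```text
time: 37.72
tcp_pos: [0.5588, -0.3214, 0.0306]
eef_rot: [-0.516, -3.033, -0.074]
ft_force: [-0.8, -0.6, -0.6]
finger_gap: 0.0362
finger_force: 35.3
```

>>> drive_tool(
  plan="30 0 0 -0.04 0; 30 0 0 0 0; 30 0 0 0 0",
)

```text
time: 37.97
tcp_pos: [0.559, -0.3215, 0.0301]
eef_rot: [-0.516, -3.034, -0.074]
ft_force: [-2.4, 1.0, 8.4]
finger_gap: 0.0361
finger_force: 36.3
```

>>> drive_tool(
  plan="36 0 0 0 0; 37 0 0 0 0; 38 0 0 0 0; 40 0 0 0 0; 44 0 0 0 0; 50 0 0 0 0; 54 0 0 0 0; 54 0 0 0 0; 54 0 0 0.3 0; 54 0 0 0.6 0; 54 0 0 0.9 0; 54 0 0 0.9 0; 54 0 0 0.9 0; 54 0 0 0.9 0; 54 0 0 0.9 0; 54 0 0 0.9 0; 54 0 0 0.9 0; 54 0 0 0.9 0; 54 0 0 0 0",
)

```text
time: 39.55
tcp_pos: [0.5603, -0.3224, 0.2789]
eef_rot: [-0.518, -3.041, -0.071]
ft_force: [0.3, -0.3, 0.3]
finger_gap: 0.054
finger_force: 0.0
```

>>> drive_tool(
  plan="54 -0.5 0.8 0 0; 54 -0.5 0.8 0 0; 54 -0.5 0.8 0 0; 54 -0.3 0.8 0 0; 54 -0.2 0.8 0 0; 54 -0.2 0.8 0 0; 54 -0.1 0.8 0 0; 54 -0.1 0.8 0 0; 54 0 0.8 0 0; 54 0 0.8 0 0; 54 0 0.8 0 0; 54 0 0.8 0 0; 54 0 0.8 0 0; 54 0 0 0 0; 54 0 0 0 0",
)

```text
time: 40.8
tcp_pos: [0.4867, -0.0084, 0.2729]
eef_rot: [-0.513, -3.034, -0.074]
ft_force: [0.2, -1.0, -0.4]
finger_gap: 0.0538
finger_force: 0.0
```

```bash
python3 st.py;  python3 - <<'E'
from h import *
t=grab("top");s=grab("side")
print("cutter",[(b,onz(t,b[0],.035).round(4)) for b in blobs(t,(20,120,100),(35,255,255),(405,170,445,220),5)[0]])
o=blobs(t,(3,110,100),(22,255,255),(362,160,385,220),2)[0];print("col",o)
br,m=blobs(t,(0,40,40),(20,255,245),(384,178,412,208),3);print("brown",br)
print(blobs(s,(0,60,30),(20,255,200),(325,235,370,300),10)[0])
print("pred bottle top cap/body/foot",proj(t,[[.5595,-.3225,z] for z in(.073,.063,.051,.011)]).round(1).tolist(),proj(s,[[.5595,-.3225,z] for z in(.073,.051,.011)]).round(1).tolist())
print("blue",blobs(t,(100,120,60),(130,255,255),(325,225,400,250),1)[0])
np.set_printoptions(linewidth=250)
print(t["hsv"][178:208,384:412,1])
E
```

```text
q [ 0.048  0.117 -0.13   1.923 -0.051  1.153  1.176] tcp [ 0.4867 -0.0084  0.2729] axis [-0.0545  0.0577 -0.9968] yaw 70.75
cutter [((array([424.07, 192.54]), 269, [418, 181, 13, 24]), array([ 0.5571, -0.3944,  0.035 ]))]
col [(array([371.5, 170.2]), 10, [370, 169, 4, 3]), (array([372.14, 212.57]), 7, [371, 211, 3, 4])]
brown [(array([392.7, 194. ]), 10, [392, 190, 4, 8])]
[(array([338.38, 262.53]), 32, [336, 258, 7, 11]), (array([352.54, 263.14]), 35, [349, 259, 7, 10]), (array([349.19, 279.88]), 16, [343, 275, 11, 8])]
pred bottle top cap/body/foot [[400.7, 189.9], [399.9, 190.4], [399.1, 190.9], [396.5, 192.7]] [[346.4, 255.9], [346.0, 264.0], [345.2, 278.0]]
blue [(array([390. , 235.5]), 8, [389, 234, 3, 4]), (array([330.12, 240.12]), 8, [329, 239, 3, 3])]
[[ 0 17 24 14 25 21 18 26 22 21 26 22 26 22 22 22 18 18 18 14 16 24 22 18  4  0 10 23]
 [ 0 14 25 23 23 18 15 15 15 20 21 22 22 21 17 22 18 17 20 17 15 23 24 15  3  0 11 19]
 [ 0 12 20 18 15 12 11 19 21 20 17 12 12 16 17 16 12 13 17 21 22 15 18 15  0  0 11 19]
 [ 0 15 20 16 15 12 13 16 15 12  7  0  0  4  4  0  0  0 12 15 21 23 
[... 1581 characters left out ...]
15]
 [ 0 11 18 14 12  9  0  0  0  0  0  0  0  0  0  0  0  0  0  0  0  0  4 15 11  0  0 15]
 [ 0 11 18 23 16 12  9  0  0  0  0  0  0  0  0  0  0  0  0  0  0  1 13 24 11  0  0 15]
 [ 0 11 18 19 18 20 14 10  0  0  0  0  0  0  0  0  0  0  0  0 11 15 26 17 11  0  0 17]
 [ 0 10 14 11 17 18 18 15 11  8  3  0  0  0  0  0  0  0  8 12 17 16 17 19 11  0  0 15]
 [ 0  9 14 11 13 17 17 18 18 16 14 13 12 13 12 13  9 11 14 12 11 11 16 19 11  0  0 14]
 [ 0 11 18 11 10 14 13 14 17 21 22 22 19 18 17 18 19 19 18 10 14 14 11 13 11  0  0 13]
 [ 0 11 23 25 20 14 14 13 13 17 17 17 21 14 14 17 17 14 17 17 14 13 22 21 12  0  0 13]
 [ 0  8 26 21 22 22 14 17 10 10 10 14 17 14 17 17 14 14 17 17 14 23 24 24 15  0  0 15]]
```

```bash
python3 -c "
from bench import manip
print(manip.finish_job())"
```

```text
the job is handed in; nothing more can be done
None
```

The kit is packed and handed in at about 41 s: the column is seated in both V-blocks, the cutter lies flat on the ledge about 2–3 mm off centre lengthwise, and the small bottle stands in the ring within about 2 mm of its middle; the long column is unmoved, the big bottle was untouched but not re-measured at the end, and joint 3 briefly read 1.374 rad against its stated 1.37 limit on the way.

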